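# Set the steam bath and vent it: both lids on, outer lid lifted off and held

## Robot

A 7-joint arm with a two-finger parallel gripper is mounted at the origin on the work surface. World frame = base frame: x ahead of the robot, y to its left, z up, the work surface at z = 0. Lengths are in mm, angles in rad, forces in N, time in s.
With the tool pointing down it reaches from about 425 to 825 mm from the base axis. Payload 3.6 kg.
Tool frame: the origin (TCP) lies between the finger pads; the fingertips stand 14 mm ahead of it and the grasp point (between the pads) lies 5 mm behind it; z points along the fingers, y is the direction in which the jaws open and shut (so a half turn about z gives the same grasp; the last joint's range is limited). The gripper opens to 93 mm and grips with 3 to 60 N. Pads are 15 mm wide; open, the fingers measure 128 mm over their backs; the gripper's body (75 mm by 188 mm) begins 65 mm behind the grasp point.
Start: joints at [1.085, 0.615, -0.013, 1.423, 0.008, 1.103, -0.04], TCP at [287.873, -582.745, 232.64] pointing down, gripper open.
Joint ranges: [-3.12, 3.12], [-0.3, 2.06], [-1.34, 1.32], [0.26, 2.42], [-1.36, 4.5], [0.01, 1.98], [-2.84, 2.84]. Speed limits (rad/s): [2.79, 2.79, 3.14, 3.14, 3.14, 3.14, 3.14].

## Interface

Orientations are given as a rotation vector (axis times angle).
In Python, from cell import get_state, get_image, finish_job, outline_of, pinpoint gives the robot as it stands.
- The arm moves only by the shell command python3 -m handwheel 'ROWS' [FORCE]. ROWS is JSON, a list of rows, each a list of 5 numbers: the finger opening in m, from 0 to 0.093, then the shift along the tool's x, y, z in m, then the turn about the tool's z in degrees. In form: [[jaw, dx, dy, dz, turn], ...]. A call has 1 to 10 rows; each row shifts and turns the pose as measured when the row begins, along the tool's axes as they then stand; what a row does not reach is not made up. A row lasts 1/10 s, in which the tool goes at most 50 mm and 8.59 degrees, less where a joint would pass 70% of its speed; a pose out of reach is approached as far as the arm can. A call is refused whole if a number of a shift passes 0.05 or a number of a turn 8.59, either way. A call with a gripper value outside its range is refused whole. The fingers move at their own pace and stop on an object; FORCE is the grip in N (left out, the last holds). Time passes only in rows, so rows that do not move let the fingers close. It gives the time, the measured TCP pose, the force and the opening at its end, in the units of the state.
- get_state(): the state, without advancing time (a new reading comes with each control period).
- get_image(name): name is "side" or "top"; returns a dict with "frame" (384x512x3 uint8, red, green, blue), "z_map" (384x512 float32, mm along the optical axis (not along the pixel's ray), 0 where there is no reading), "fx", "fy", "cx", "cy" (pixels), "k1" (the pictures are not rectified: a ray, as slopes to the right and down, at radius r is drawn at 1 + k1 r^2 times it, then the intrinsics apply), "view" (4x4, takes a point from world to camera coordinates). Camera axes: x right, y down, z forward; pixel columns grow to the right and rows downward; lengths in mm; the calibration is good to about 2 mm. A picture is of the moment at which its call begins.
- finish_job(): hands the job in, once; it reports no verdict.
Trained networks look in a picture, given as the dict that the camera call returned (one of the last four; its "shot" number tells which), for a name from the list of things; names that differ only in an ending like _2 or _b are one class to them, and where a whole thing is asked for, a point or a joint stands for the part that bears it (a point fixed in the world has none). Each returns a list of dicts, best first, with "p" (0 to 1); they miss things now and then, are a little off and sometimes report something else, mostly with a low value. They report only what shows in the picture. A call takes as long as a camera call.
- outline_of(picture, target): "mask" (384x512 bool, what is visible of it) and "point" ([row, column] in pixels, amid what is visible of it).
- pinpoint(picture, target): "point" ([row, column] in pixels: a listed point, or the origin of a listed thing).
The state is a dict: "time": time; "joint_positions": joint angles; "joint_vel": joint speeds; "joint_efforts": joint torques, N m; "tcp_pos": TCP position; "tcp_rot": TCP orientation; "contact_force": force on the tool from outside, world axes, zero at the start; "moment": the same for the moment, N m; "opening": opening from 0.0 (shut) to 1.0 (fully open).
Only numpy, scipy, OpenCV 4.12 (cv2) and the standard library are available. Lean on these libraries where they do the work, as an engineer would, in place of code of your own. Each camera call takes 0.05 s, during which the arm holds its last target. There are 200 camera calls.

## Task

Get the steam bath going: first turn its black dial clockwise until the white pointer line is at the red mark, then pick up the two nested lids together by the inner lid's black knob, lower them gently into the mouth of the bath's well until the inner lid sits flat on the rim, and let go. Then take the teal outer lid by its collar and lift it alone straight up, about 10 cm, leaving the vented inner lid seated and undisturbed; finish while still holding the outer lid level and still above the well, clear of everything. Leave the flask, jar and bowl alone.

Things in the scene. Friction and masses are not known exactly. Their poses are not given: they have to be found in the camera images.
- dial (a joint): The bath's black dial on its deck, radius 22 mm, vertical axis. Rad, growing clockwise seen from above; 0 to 2.8, starts at 0.35 to 0.95. At 0 the pointer aims along the bath's -x (front). Black ticks every 0.35 rad from 0 to 2.8; the one at 1.75 rad is red and longer: the red mark. Light friction (about 0.04 N m); it stays where it is left.
- dial_grip (a point): Point on the dial's axis, 122 mm above the table, to grip its upright bar: 42 mm long, 14 mm wide, 32 mm tall, top 7 mm above this point. It turns with the dial: x axis along the bar, white pointer line on the -x half, z up. The deck is 37 mm below this point; the well's rim (22 mm below this point) is at least 50 mm from the dial's axis.
- bath: Steam bath, white housing fixed to the table, 270 mm long (its x) x 190 mm wide x 85 mm high; the origin lies on the table below the centre of the well; housing from -180 to +90 mm along its x; the dial's axis is at x = -125 mm, y = 0. z up. It may stand on either side, turned by up to 0.25 rad.
- well_mouth (a point): Centre of the round mouth of the bath's well, at the top of its steel rim, 100 mm above the table; outer diameter 150 mm, wall 4 mm (inner diameter 142 mm), standing 15 mm above the deck. Axes as the bath's.
- lid_rest: Low dark steel cup fixed to the table, in which the nested lids wait; 160 mm across, rim 30 mm high with the same mouth as the well (142 mm inside). Origin at the centre of its underside.
- inner_lid: Vented steel inner lid (loose, about 0.24 kg). Origin: centre of the underside of its flange (150 mm diameter, 5 mm thick), which sits on the rim. Below it a plug of 130 mm diameter, tapered to 120 mm, reaches 12 mm into the mouth (about 6 mm play all round). A 14 mm post rises through the outer lid's collar to the black knob. Lifting it brings the outer lid along, resting on the flange.
- inner_knob (a point): Grip point on the inner lid's black round knob: on the axis, 57 mm above the inner lid's origin, 10 mm below the knob's top and 22 mm above the collar's top edge while nested. Knob 22 mm diameter, 28 mm tall (39 to 67 mm above the inner lid's origin).
- outer_lid: Teal outer lid (loose, about 0.16 kg): plate of 164 mm diameter, 4 mm thick, with a 4 mm deep skirt that fits loosely (4 mm play) round the inner lid's flange, and a central collar (tube). Origin: centre of the plate's underside, which rests on the flange, 5 mm above the inner lid's origin while nested. z up.
- outer_collar (a point): Grip point of the outer lid's collar: on the axis, 26 mm above the outer lid's origin, 22 mm above the plate's top, 4 mm below the collar's top. Collar 50 mm outer, 42 mm inner diameter, 26 mm tall; the inner lid's knob (22 mm) stands up through it, its top 36 mm above this point while nested, and slides out freely; lids apart after about 70 mm of lift.
- flask_mid (a point): Bystander: empty conical glass flask with a foil cap, 80 mm diameter, 134 mm tall; point on its axis 60 mm above its base.
- jar_mid (a point): Bystander: small jar with blue cap, 54 mm diameter, 75 mm tall; point on its axis half-way up.
- bowl: Bystander: steel bowl, 100 mm diameter, 40 mm tall; origin at the centre of its underside.

How it is judged:
By the outcome, as a careful person would: the job done as asked, in the order asked, and still so for the second after the job is handed in, while the arm keeps its last pose, push and grip.
It also fails if it takes over 64 s, if anything falls off the work surface, if the arm or the gripper's body presses on something with over 40 N, if the wrist force passes 120 N, or if a joint passes its speed limit or range.

## Working session

There is one attempt and no reset: what is moved stays moved. The work goes in short steps, Python scripts to look and compute and a shell command to move; the robot and the scene stay as the last step left them, time stands still between calls to the robot, and variables do not carry over. Pictures are saved under pics/ and viewed, about 8 in all and at most 12, crops included, and the job is handed in when it is done.

```bash
mkdir -p pics; ls; cat > h.py <<'E'
import numpy as np, cv2, json
from scipy.spatial.transform import Rotation as R
from cell import get_state, get_image, finish_job, outline_of, pinpoint
def ray(im,rc):
    x=(rc[1]-im["cx"])/im["fx"]; y=(rc[0]-im["cy"])/im["fy"]
    d=np.array([x,y]); u=d.copy()
    for _ in range(20): u=d/(1+im["k1"]*(u@u))
    return np.array([u[0],u[1],1.])
def at_z(im,rc,z):
    V=np.array(im["view"]); Rm=V[:3,:3]; c=-Rm.T@V[:3,3]; d=Rm.T@ray(im,rc)
    return c+d*(z-c[2])/d[2]
def cloud(im):
    V=np.array(im["view"]); h,w=im["z_map"].shape
    vv,uu=np.mgrid[:h,:w]; d=np.stack([(uu-im["cx"])/im["fx"],(vv-im["cy"])/im["fy"]],-1); u=d.copy()
    for _ in range(20): u=d/(1+im["k1"]*(u**2).sum(-1,keepdims=True))
    P=np.concatenate([u,np.ones((h,w,1))],-1)*im["z_map"][...,None]
    return (P-V[:3,3])@V[:3,:3]
def proj(im,p):
    V=np.array(im["view"]); q=V[:3,:3]@np.array(p)+V[:3,3]; u=q[:2]/q[2]; u=u*(1+im["k1"]*(u@u))
    return [im["cy"]+im["fy"]*u[1], im["cx"]+im["fx"]*u[0]]
def save(im,name): cv2.imwrite("pics/"+name,im["frame"][:,:,::-1])
E
python3 - <<'E'
from h import *
s=get_state(); print({k:np.round(v,3) for k,v in s.items()})
Z={"dial_grip":122,"bath":0,"well_mouth":100,"lid_rest":0,"inner_lid":None,"inner_knob":None,"outer_collar":None,"outer_lid":None,"flask_mid":60,"jar_mid":37,"bowl":0}
for n in ("top","side"):
    im=get_image(n); save(im,n+"0.png"); P=cloud(im)
    V=np.array(im["view"]); print(n,"cam",np.round(-V[:3,:3].T@V[:3,3]),im["fx"],im["k1"])
    for k,z in Z.items():
        r=pinpoint(im,k)
        for q in r[:2]:
            rc=q["point"]; i,j=int(round(rc[0])),int(round(rc[1]))
            print(k,round(q["p"],2),np.round(rc,1),"cloud",np.round(P[min(max(i,0),383),min(max(j,0),511)]), "atz",None if z is None else np.round(at_z(im,rc,z)))
a=cv2.imread("pics/top0.png");b=cv2.imread("pics/side0.png")
E
```

```text
pics
{'time': np.float64(0.0), 'joint_positions': array([ 1.086,  0.616, -0.013,  1.425,  0.008,  1.103, -0.04 ]), 'joint_vel': array([ 0.001,  0.001, -0.   ,  0.001, -0.   ,  0.001, -0.   ]), 'joint_efforts': array([ 1.0000e-03, -4.5893e+01,  2.0900e-01, -1.6574e+01, -6.1000e-02,
        2.1000e-02,  0.0000e+00]), 'tcp_pos': array([ 287.529, -582.128,  231.523]), 'tcp_rot': array([-3.057e+00, -7.140e-01,  1.000e-03]), 'contact_force': array([-0.357,  0.402,  0.351]), 'moment': array([0.034, 0.026, 0.032]), 'opening': np.float64(0.999)}
top cam [ 477.   29. 1365.] 421.8521699133435 0.04851437902529049
dial_grip 0.71 [242.3 338.1] cloud [ 473. -234.  126.] atz [ 472. -235.  122.]
dial_grip 0.52 [190.3 193.1] cloud [648. 198.  36.] atz [636. 187. 122.]
well_mouth 0.63 [200.8 342. ] cloud [ 601. -273.   33.] atz [ 596. -258.  100.]
inner_lid 0.54 [192.7 189.9] cloud [632. 200.  94.] atz None
inner_knob 0.6 [193.  187.7] cloud [631. 205. 102.] atz None
outer_collar 0.79 [189.1 193.1] cloud [652. 198.  37.] atz None
outer_collar 0.74 [194.2 197.6] cloud [635. 182.  41.] atz None
outer_lid
[... 535 characters left out ...]
.] atz [ 582. -239.    0.]
well_mouth 0.63 [133.5 271.8] cloud [ 590. -319.   39.] atz [ 588. -249.  100.]
inner_lid 0.61 [251.2 244.5] cloud [640. 226.  60.] atz None
inner_lid 0.31 [133.1 272.5] cloud [ 590. -321.   42.] atz None
inner_knob 0.63 [239.7 243.5] cloud [641. 215.  97.] atz None
outer_collar 0.87 [245.3 245.7] cloud [635. 216.  76.] atz None
outer_collar 0.57 [347.5 291.3] cloud [496. 486.   3.] atz None
outer_lid 0.95 [251.2 248. ] cloud [629. 228.  64.] atz None
flask_mid 0.88 [187.9 211.3] cloud [763.  11.  86.] atz [767. -14.  60.]
jar_mid 0.58 [104.  305.1] cloud [ 471. -508.   40.] atz [ 471. -512.   37.]
bowl 0.61 [349.8 293.1] cloud [491. 494.   7.] atz [490. 490.   0.]
```

View pics/top0.png

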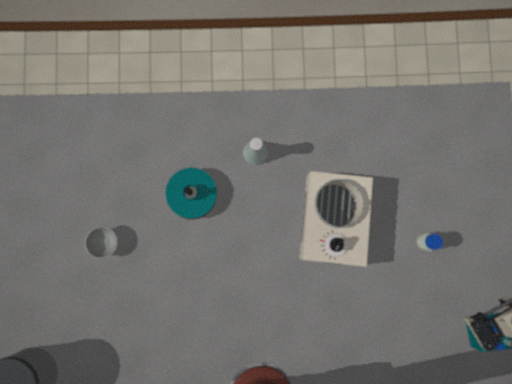

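```bash
cat > fit.py <<'E'
from h import *
def circ(p):
    # robust circle fit
    p=np.array(p); from scipy.optimize import least_squares
    m=p.mean(0); r=least_squares(lambda q:np.hypot(p[:,0]-q[0],p[:,1]-q[1])-q[2],[m[0],m[1],70],loss="soft_l1",f_scale=2)
    return r.x
E
python3 - <<'E'
from fit import *
for n in ("top","side"):
    im=get_image(n); P=cloud(im)
    X,Y,Z=P[...,0],P[...,1],P[...,2]
    rim=(np.hypot(X-594,Y+255)<90)&(abs(Z-100)<4); print(n,"rim",rim.sum(),np.round(circ(P[rim][:,:2]),1),np.round(np.median(Z[rim]),1))
    deck=(abs(Z-85)<4)&(X>350)&(X<750)&(Y<-80)&(Y>-420)
    rect=cv2.minAreaRect(P[deck][:,:2].astype(np.float32)); print("deck",deck.sum(),np.round(np.median(Z[deck]),1),rect)
    bar=(np.hypot(X-470,Y+236)<35)&(Z>118)&(Z<140); q=P[bar]; print("bar",len(q),q.mean(0),cv2.minAreaRect(q[:,:2].astype(np.float32)))
    kn=(np.hypot(X-635,Y-205)<40)&(Z>85)&(Z<115); q=P[kn]; print("knob",len(q),q.mean(0),q[:,2].max())
    pl=(np.hypot(X-635,Y-205)<100)&(abs(Z-39)<4); q=P[pl]; print("plate",len(q),np.round(np.median(q[:,2]),1),cv2.minEnclosingCircle(q[:,:2].astype(np.float32)))
    # collar top ring z=65
    kn=(np.hypot(X-635,Y-205)<40)&(abs(Z-65)<4); q=P[kn]; print("collar",len(q),q.mean(0), circ(q[:,:2]) if len(q)>5 else 0)
    for t in ("flask_mid","jar_mid","bowl"):
        r=outline_of(im,t)
        if r: q=P[r[0]["mask"]&(Z>3)]; print(t,np.round(np.percentile(q,[5,95],axis=0)).tolist())
    c=im["frame"][205:275,290:385] if n=="top" else im["frame"][105:160,260:350]
    cv2.imwrite(f"pics/c_{n}.png",cv2.resize(c[:,:,::-1],None,fx=6,fy=6,interpolation=cv2.INTER_CUBIC))
E
```

```text
top rim 191 [ 589.9 -250.6   72.9] 99.1
deck 3008 84.7 ((546.01220703125, -245.26397705078125), (192.80789184570312, 269.4554748535156), 82.54364776611328)
bar 74 [ 467.05870064 -232.52477747  127.35529319] ((466.6276550292969, -232.83311462402344), (14.755611419677734, 40.22639465332031), 58.42021942138672)
knob 44 [639.55263672 205.40015174  96.61743598] 104.0342841929987
plate 1636 38.9 ((641.1174926757812, 205.61318969726562), 81.75677490234375)
collar 59 [640.01859114 204.54306846  64.62531697] [641.1213035  205.78716958  22.71495695]
flask_mid [[736.0, -34.0, 12.0], [787.0, 30.0, 136.0]]
jar_mid [[445.0, -551.0, 20.0], [488.0, -509.0, 78.0]]
bowl [[453.0, 449.0, 5.0], [534.0, 526.0, 41.0]]
side rim 148 [ 585.3 -250.    72.9] 98.7
deck 1456 84.9 ((540.7823486328125, -244.34625244140625), (201.06927490234375, 272.38592529296875), 82.98170471191406)
bar 60 [ 460.97783456 -231.06472372  125.95682236] ((461.8959655761719, -232.54367065429688), (19.162263870239258, 42.46992492675781), 61.20608139038086)
knob 53 [636.43790714 208.25933926  94.18189276] 100.12080701247234
plate 1516 38.1 ((636.6206665039062, 206.555908203125), 84.0473861694336)
collar 49 [634.58222151 211.80757943  64.16038674] [637.03316402 206.75683879  22.98988976]
flask_mid [[735.0, -8.0, 10.0], [792.0, 33.0, 135.0]]
jar_mid [[439.0, -544.0, 12.0], [485.0, -503.0, 76.0]]
bowl [[450.0, 442.0, 5.0], [530.0, 521.0, 40.0]]
```

View pics/side0.png

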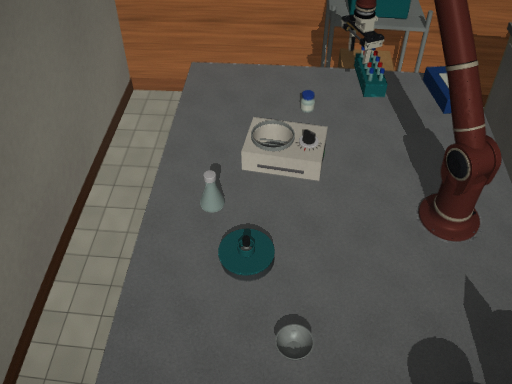

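```bash
python3 - <<'E'
import cv2,numpy as np
a=cv2.imread("pics/c_top.png");b=cv2.imread("pics/c_side.png")
b=b[:,:]; w=max(a.shape[1],b.shape[1]); 
a=cv2.resize(a[:,100:500],None,fx=.95,fy=.95); a=a[:400]; b=cv2.resize(b,(int(b.shape[1]*.75),int(b.shape[0]*.75)))
h=max(a.shape[0],b.shape[0]); f=lambda x: cv2.copyMakeBorder(x,0,h-x.shape[0],0,0,cv2.BORDER_CONSTANT)
o=np.hstack([f(a),f(b)]); print(a.shape,b.shape,o.shape); cv2.imwrite("pics/c0.png",o)
E
```

```text
(399, 380, 3) (247, 405, 3) (399, 785, 3)
```

View pics/c0.png

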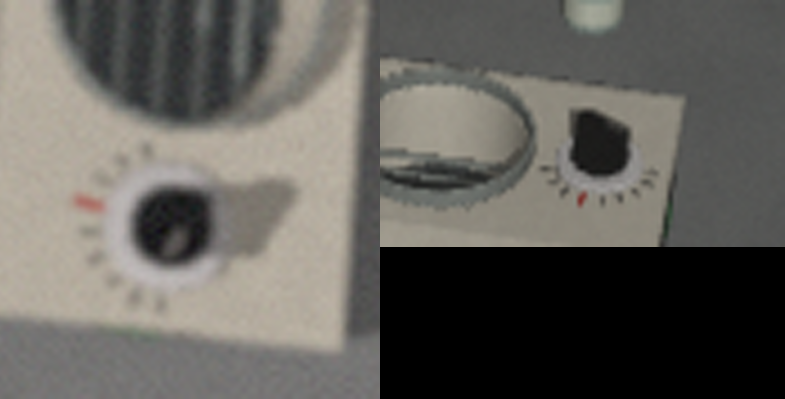

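```bash
cat > plan.py <<'E'
import sys
from h import *
def yaw(Rm): return np.degrees(np.arctan2(Rm[1,1],Rm[0,1]))
def st():
    s=get_state(); Rm=R.from_rotvec(s["tcp_rot"]).as_matrix(); return s,Rm
def show():
    s,Rm=st(); print("t",round(float(s["time"]),2),"tcp",np.round(s["tcp_pos"],1),"yaw",round(yaw(Rm),1),"tilt",np.round(Rm[:2,2],3),"F",np.round(s["contact_force"],1),"M",np.round(s["moment"],2),"open",round(93*float(s["opening"]),1),"j7",round(float(s["joint_positions"][6]),2))
def plan(x,y,z,yw=None,maxmm=45,jaw=0.09):
    s,Rm=st(); p=np.array(s["tcp_pos"]); d=np.array([x,y,z])-p
    t=0 if yw is None else -((yw-yaw(Rm)+180)%360-180)
    n=int(max(np.ceil(np.linalg.norm(d)/maxmm),np.ceil(abs(t)/8.5),1))
    rows=[]
    for k in range(n):
        v=Rm.T@(d/n)/1000; rows.append([jaw]+[round(float(c),3) for c in v]+[round(t/n,1)])
        Rm=Rm@R.from_euler("z",t/n,degrees=True).as_matrix()
    print(n,rows)
if __name__=="__main__":
    show(); a=[float(v) if v!="-" else None for v in sys.argv[1:]]
    if a: plan(*a)
E
python3 plan.py 464 -233.5 200 60 40 0.06
```

```text
t 1.6 tcp [ 287.9 -582.7  232.7] yaw -63.7 tilt [0. 0.] F [-0.2  0.1  1. ] M [ 0.02 -0.    0.02] open 92.9 j7 -0.04
15 [[0.06, 0.021, -0.016, 0.002, np.float64(-8.2)], [0.06, 0.023, -0.013, 0.002, np.float64(-8.2)], [0.06, 0.024, -0.009, 0.002, np.float64(-8.2)], [0.06, 0.025, -0.006, 0.002, np.float64(-8.2)], [0.06, 0.026, -0.002, 0.002, np.float64(-8.2)], [0.06, 0.026, 0.002, 0.002, np.float64(-8.2)], [0.06, 0.025, 0.006, 0.002, np.float64(-8.2)], [0.06, 0.024, 0.009, 0.002, np.float64(-8.2)], [0.06, 0.023, 0.013, 0.002, np.float64(-8.2)], [0.06, 0.021, 0.016, 0.002, np.float64(-8.2)], [0.06, 0.018, 0.019, 0.002, np.float64(-8.2)], [0.06, 0.015, 0.021, 0.002, np.float64(-8.2)], [0.06, 0.012, 0.023, 0.002, np.float64(-8.2)], [0.06, 0.009, 0.025, 0.002, np.float64(-8.2)], [0.06, 0.005, 0.026, 0.002, np.float64(-8.2)]]
```

```bash
python3 -m handwheel '[[0.06,0.021,-0.016,0.002,-8.2],[0.06,0.023,-0.013,0.002,-8.2],[0.06,0.024,-0.009,0.002,-8.2],[0.06,0.025,-0.006,0.002,-8.2],[0.06,0.026,-0.002,0.002,-8.2],[0.06,0.026,0.002,0.002,-8.2],[0.06,0.025,0.006,0.002,-8.2],[0.06,0.024,0.009,0.002,-8.2],[0.06,0.023,0.013,0.002,-8.2],[0.06,0.021,0.016,0.002,-8.2]]' 20; python3 plan.py 464 -233.5 200 60 40 0.06
```

```text
time: 2.6
tcp_pos: [400.9, -345.3, 211.8]
tcp_rot: [1.777, 2.586, -0.011]
contact_force: [0.9, 0.0, 0.4]
opening: 0.64
t 2.6 tcp [ 400.9 -345.3  211.8] yaw 21.0 tilt [-0.001 -0.008] F [0.9 0.  0.4] M [ 0.05 -0.11  0.01] open 59.6 j7 0.78
5 [[0.06, 0.016, 0.02, 0.002, np.float64(-7.8)], [0.06, 0.014, 0.022, 0.002, np.float64(-7.8)], [0.06, 0.01, 0.023, 0.002, np.float64(-7.8)], [0.06, 0.007, 0.025, 0.002, np.float64(-7.8)], [0.06, 0.004, 0.025, 0.002, np.float64(-7.8)]]
```

```bash
python3 -m handwheel '[[0.06,0.016,0.02,0.002,-7.8],[0.06,0.014,0.022,0.002,-7.8],[0.06,0.01,0.023,0.002,-7.8],[0.06,0.007,0.025,0.002,-7.8],[0.06,0.004,0.025,0.002,-7.8],[0.06,0,0,0,0],[0.06,0,0,0,0]]' >/dev/null; python3 plan.py 464 -233.5 160 60 40 0.06
python3 - <<'E'
from h import *
for n in ("top","side"):
    im=get_image(n); save(im,n+"1.png")
    P=cloud(im); s=get_state(); print(n, proj(im,s["tcp_pos"]), proj(im,[464,-233.5,122]))
    r,c=map(int,proj(im,[464,-233.5,150])); a=im["frame"][r-45:r+35,c-50:c+50,::-1]
    cv2.imwrite(f"pics/d_{n}.png",cv2.resize(a,(390,312),interpolation=cv2.INTER_CUBIC))
cv2.imwrite("pics/d.png",np.hstack([cv2.imread("pics/d_top.png"),cv2.imread("pics/d_side.png")]))
E
```

```text
t 3.3 tcp [ 466.6 -226.3  202. ] yaw 61.9 tilt [ 0.003 -0.009] F [-0.8 -0.3 -0.1] M [ 0.03 -0.1  -0.  ] open 60.3 j7 1.1
2 [[0.06, -0.0, -0.004, 0.021, np.float64(0.9)], [0.06, -0.0, -0.004, 0.021, np.float64(0.9)]]
top [np.float64(244.32956334656592), np.float64(341.22845272405624)] [np.float64(245.12013768141264), np.float64(337.7735686837636)]
side [np.float64(115.54635299002472), np.float64(309.2364185570339)] [np.float64(133.15781343151968), np.float64(308.28035264883465)]
```

View pics/d.png

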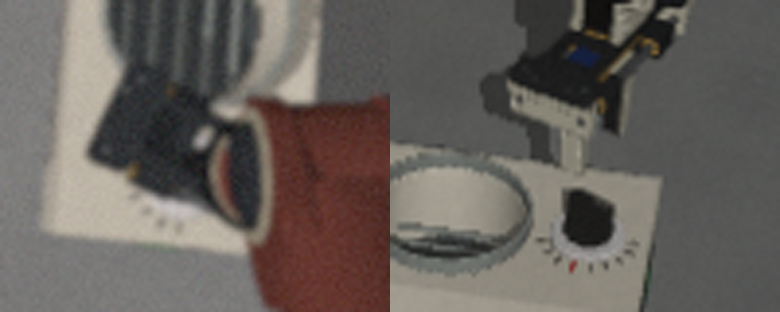

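```bash
python3 -m handwheel '[[0.06,0,-0.004,0.02,0.9],[0.06,0,-0.004,0.02,0.9],[0.06,0,0,0,0]]' >/dev/null; python3 plan.py 464 -233.5 119 60 40 0.06
```

```text
t 3.7 tcp [ 461.6 -239.1  162. ] yaw 59.4 tilt [ 0.004 -0.014] F [ 0.1 -0.1  0. ] M [ 0.05 -0.12  0.01] open 59.9 j7 1.05
2 [[0.06, 0.001, 0.003, 0.021, np.float64(-0.3)], [0.06, 0.001, 0.003, 0.021, np.float64(-0.3)]]
```

```bash
python3 -m handwheel '[[0.06,0.001,0.003,0.02,0],[0.06,0,0,0.018,0],[0.06,0,0,0,0]]' >/dev/null; python3 plan.py 464 -233.5 119 60 40 0.06
```

```text
t 4.0 tcp [ 462.7 -240.4  125.3] yaw 58.9 tilt [ 0.007 -0.017] F [-0.3 -0.3 -0.3] M [ 0.03 -0.11 -0.02] open 59.7 j7 1.0
1 [[0.06, 0.003, 0.007, 0.006, np.float64(-1.1)]]
```

```bash
python3 -m handwheel '[[0.06,0.003,0.007,0.005,0],[0.06,0,0,0,0],[0.06,0,0,0,0]]' >/dev/null; python3 plan.py 464 -233.5 119 60 40 0.06
```

```text
t 4.3 tcp [ 465.3 -233.6  122.6] yaw 58.8 tilt [ 0.011 -0.02 ] F [ 0.7 -0.9 -0.3] M [ 0.09 -0.08  0.02] open 60.1 j7 0.97
1 [[0.06, 0.001, -0.001, 0.004, np.float64(-1.2)]]
```

```bash
python3 -m handwheel '[[0.008,0,0,0.003,0],[0.008,0,0,0,0],[0.008,0,0,0,0],[0.008,0,0,0,0],[0.008,0,0,0,0]]' 20 >/dev/null; python3 plan.py 464 -233.5 119 -18 40 0.06
```

```text
t 4.8 tcp [ 466.3 -234.1  121.1] yaw 58.8 tilt [ 0.013 -0.021] F [-0.2 -0.3 -0.2] M [ 0.1  -0.1   0.04] open 24.9 j7 0.97
10 [[0.06, 0.0, -0.0, 0.0, np.float64(7.7)], [0.06, 0.0, -0.0, 0.0, np.float64(7.7)], [0.06, 0.0, -0.0, 0.0, np.float64(7.7)], [0.06, 0.0, -0.0, 0.0, np.float64(7.7)], [0.06, 0.0, -0.0, 0.0, np.float64(7.7)], [0.06, 0.0, -0.0, 0.0, np.float64(7.7)], [0.06, 0.0, -0.0, 0.0, np.float64(7.7)], [0.06, 0.0, -0.0, 0.0, np.float64(7.7)], [0.06, 0.0, -0.0, 0.0, np.float64(7.7)], [0.06, 0.0, -0.0, 0.0, np.float64(7.7)]]
```

```bash
python3 -m handwheel '[[0.008,0,0,0,0],[0.008,0,0,0,0],[0.008,0,0,0,0]]' 20 >/dev/null; python3 plan.py
```

```text
t 5.1 tcp [ 465.5 -235.5  121.1] yaw 58.7 tilt [ 0.012 -0.023] F [-0.1 -0.8 -0.2] M [ 0.32 -0.18  0.01] open 13.9 j7 0.97
```

```bash
python3 -m handwheel '[[0.008,0,0,0,6],[0.008,0,0,0,8],[0.008,0,0,0,8],[0.008,0,0,0,8]]' 20 >/dev/null; python3 plan.py 464.5 -234.5 121 -17.7 40 0.008
```

```text
t 5.5 tcp [ 464.9 -236.   121.1] yaw 27.6 tilt [ 0.011 -0.022] F [-0.3 -0.9  0.8] M [-0.25  0.11  0.04] open 13.7 j7 0.55
6 [[0.008, 0.0, 0.0, 0.0, np.float64(7.5)], [0.008, 0.0, 0.0, 0.0, np.float64(7.5)], [0.008, 0.0, -0.0, 0.0, np.float64(7.5)], [0.008, 0.0, -0.0, 0.0, np.float64(7.5)], [0.008, 0.0, -0.0, 0.0, np.float64(7.5)], [0.008, 0.0, -0.0, 0.0, np.float64(7.5)]]
```

```bash
python3 -m handwheel '[[0.008,0,0,0,8],[0.008,0,0,0,8],[0.008,0,0,0,8],[0.008,0,0,0,8],[0.008,0,0,0,6],[0.008,0,0,0,3],[0.008,0,0,0,0],[0.008,0,0,0,0]]' 20 >/dev/null; python3 plan.py 464.5 -234.5 121 -17.7 40 0.008
```

```text
t 6.3 tcp [ 463.6 -236.2  121.1] yaw -15.0 tilt [ 0.007 -0.024] F [-0.2 -0.5  0.2] M [-0.26  0.29 -0.05] open 13.7 j7 -0.01
1 [[0.008, 0.002, 0.0, 0.0, np.float64(2.7)]]
```

```bash
python3 -m handwheel '[[0.008,0,0,0,2.7],[0.008,0,0,0,0],[0.008,0,0,0,0]]' 20 >/dev/null; python3 plan.py; python3 -m handwheel '[[0.04,0,0,0,0],[0.04,0,0,0,0],[0.05,0,0,0,0],[0.05,0,0,-0.02,0],[0.05,0,0,-0.04,0],[0.05,0,0,-0.04,0],[0.09,-0.04,0,-0.02,0],[0.09,-0.04,0,0,0],[0.09,-0.04,0,0,0],[0.09,-0.04,0,0,0]]' 20 >/dev/null;python3 plan.py 639 206 230 -18
```

```text
t 6.6 tcp [ 463.6 -236.2  121.1] yaw -17.5 tilt [ 0.007 -0.024] F [ 0.3 -1.   0.4] M [-0.21  0.28 -0.06] open 13.7 j7 -0.04
t 7.6 tcp [ 421.  -379.9  248.7] yaw -16.1 tilt [ 0.013 -0.017] F [ 0.3 -0.6 -0.2] M [-0.05 -0.07 -0.01] open 77.6 j7 0.32
14 [[0.09, 0.045, 0.003, 0.001, np.float64(0.1)], [0.09, 0.045, 0.003, 0.001, np.float64(0.1)], [0.09, 0.045, 0.003, 0.001, np.float64(0.1)], [0.09, 0.045, 0.003, 0.001, np.float64(0.1)], [0.09, 0.045, 0.003, 0.001, np.float64(0.1)], [0.09, 0.045, 0.003, 0.001, np.float64(0.1)], [0.09, 0.045, 0.003, 0.001, np.float64(0.1)], [0.09, 0.045, 0.003, 0.001, np.float64(0.1)], [0.09, 0.045, 0.002, 0.001, np.float64(0.1)], [0.09, 0.045, 0.002, 0.001, np.float64(0.1)], [0.09, 0.045, 0.002, 0.001, np.float64(0.1)], [0.09, 0.045, 0.002, 0.001, np.float64(0.1)], [0.09, 0.045, 0.002, 0.001, np.float64(0.1)], [0.09, 0.045, 0.002, 0.001, np.float64(0.1)]]
```

```bash
python3 - <<'E'
from fit import *
def ortho(im,c,z,half=45,n=390):
    g=np.linspace(half,-half,n); m=np.zeros((n,n,2),np.float32)
    for i,dx in enumerate(g):
        for j,dy in enumerate(g):
            q=proj(im,[c[0]+dx,c[1]+dy,z]); m[i,j]=(q[1],q[0])
    return cv2.remap(im["frame"][:,:,::-1].copy(),m[...,0],m[...,1],cv2.INTER_CUBIC)
outs=[]
for n in ("top","side"):
    im=get_image(n); P=cloud(im); X,Y,Z=P[...,0],P[...,1],P[...,2]
    F=im["frame"].astype(int)
    c=np.array([466.5,-234] if n=="top" else [461.5,-233.5])
    bar=(np.hypot(X-c[0],Y-c[1])<35)&(Z>118)&(Z<140); q=P[bar]; print(n,"bar",len(q),cv2.minAreaRect(q[:,:2].astype(np.float32)))
    red=(F[...,0]>130)&(F[...,0]-F[...,1]>40)&(np.hypot(X-c[0],Y-c[1])<50)
    rc=np.argwhere(red); rp=np.array([at_z(im,r,85) for r in rc]); print("red",len(rc),rp.mean(0), np.degrees(np.arctan2(rp[:,1].mean()-c[1],rp[:,0].mean()-c[0])))
    outs.append(ortho(im,c,129)); 
    deck=(abs(Z-85)<4)&(X>350)&(X<750)&(Y<-80)&(Y>-420); print(cv2.minAreaRect(P[deck][:,:2].astype(np.float32)))
cv2.imwrite("pics/e.png",np.hstack(outs))
E
```

```text
top bar 71 ((466.960205078125, -233.06707763671875), (41.25791549682617, 13.801677703857422), 72.2347183227539)
red 7 [ 478.76623285 -195.18017506   85.        ] 72.4645801078959
((546.041259765625, -245.39877319335938), (192.9665069580078, 269.4169006347656), 82.60811614990234)
side bar 47 ((461.49884033203125, -233.4956817626953), (46.950923919677734, 13.691164016723633), 72.2309799194336)<stdin>:15: RuntimeWarning: Mean of empty slice.
  ret = ret.dtype.type(ret / rcount)
Traceback (most recent call last):
IndexError: too many indices for array: array is 1-dimensional, but 2 were indexed
```

```bash
python3 -m handwheel '[[0.06,0.045,0.003,0,0],[0.06,0.045,0.003,0,0],[0.06,0.045,0.003,0,0],[0.06,0.045,0.003,0,0],[0.06,0.045,0.003,0,0],[0.06,0.045,0.003,0,0],[0.06,0.045,0.003,0,0],[0.06,0.045,0.003,0,0],[0.06,0.045,0.003,0,0],[0.06,0.045,0.003,0,0]]' >/dev/null;python3 plan.py 639 206 180 -18 40 0.06
```

```text
t 8.7 tcp [580.3  46.4 237.5] yaw -17.6 tilt [ 0.007 -0.021] F [0.1 0.2 0.1] M [-0.01 -0.07 -0.04] open 60.4 j7 -0.56
5 [[0.06, 0.034, 0.001, 0.011, np.float64(0.1)], [0.06, 0.034, 0.001, 0.011, np.float64(0.1)], [0.06, 0.034, 0.001, 0.011, np.float64(0.1)], [0.06, 0.034, 0.001, 0.011, np.float64(0.1)], [0.06, 0.034, 0.001, 0.011, np.float64(0.1)]]
```

```bash
python3 -m handwheel '[[0.06,0.034,0,0.011,0],[0.06,0.034,0,0.011,0],[0.06,0.034,0,0.011,0],[0.06,0.03,0,0.011,0],[0.06,0.015,0,0.011,0],[0.06,0,0,0,0]]' >/dev/null;python3 plan.py 639 206 125 - 40 0.06
```

```text
t 9.3 tcp [622.3 207.4 176.6] yaw -16.5 tilt [ 0.005 -0.012] F [-0.6  0.5  0.1] M [-0.02  0.01  0.03] open 60.1 j7 -0.79
2 [[0.06, 0.002, 0.008, 0.026, 0.0], [0.06, 0.002, 0.008, 0.026, 0.0]]
```

```bash
python3 -m handwheel '[[0.06,0.001,0.009,0.026,0],[0.06,0.001,0.008,0.026,0],[0.06,0,0,0,0]]' >/dev/null;python3 plan.py 639 206 84 - 40 0.06
```

```text
t 9.6 tcp [639.8 200.  125.1] yaw -16.6 tilt [ 0.006 -0.015] F [ 0.1 -0.6  0. ] M [-0.02 -0.03 -0.04] open 60.0 j7 -0.78
2 [[0.06, 0.003, -0.001, 0.02, 0.0], [0.06, 0.003, -0.001, 0.02, 0.0]]
```

```bash
python3 -m handwheel '[[0.05,0.004,0,0.02,0],[0.05,0.003,0,0.018,0],[0.05,0,0,0,0],[0.05,0,0,0,0]]' >/dev/null;python3 plan.py 639 206 84 - 40 0.06
python3 - <<'E'
from h import *
o=[]
for n in ("top","side"):
    im=get_image(n)
    r,c=map(int,proj(im,[639,206,100])); a=im["frame"][r-40:r+40,c-50:c+50,::-1]
    o.append(cv2.resize(a,(400,320),interpolation=cv2.INTER_CUBIC))
cv2.imwrite("pics/k.png",np.hstack(o))
E
```

```text
t 10.0 tcp [644.2 200.   92.4] yaw -17.1 tilt [ 0.011 -0.017] F [ 0.2  0.4 -0.4] M [-0.03 -0.05  0.05] open 50.4 j7 -0.8
1 [[0.06, 0.004, -0.007, 0.008, 0.0]]
```

View pics/k.png

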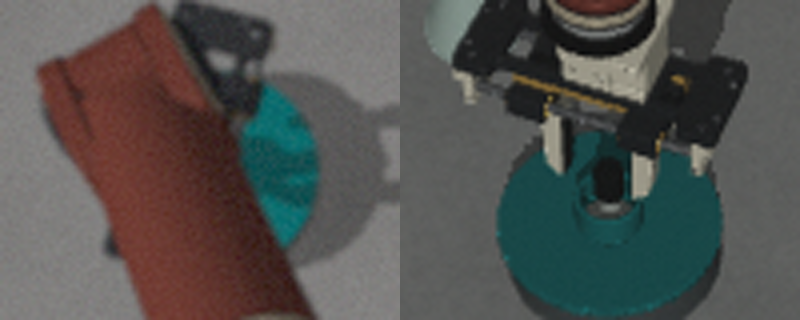

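```bash
python3 -m handwheel '[[0.05,0.004,-0.006,0.005,0],[0.05,0.001,-0.001,0.003,0],[0.05,0,0,0,0],[0.05,0,0,0,0]]' >/dev/null;python3 plan.py 639 206 84 - 40 0.06
```

```text
t 10.5 tcp [639.6 208.2  87.1] yaw -17.0 tilt [ 0.016 -0.015] F [1.1 0.2 0.1] M [-0.03 -0.05 -0.01] open 50.0 j7 -0.82
1 [[0.06, -0.002, -0.0, 0.003, 0.0]]
```

```bash
python3 -m handwheel '[[0.015,-0.002,0,0.003,0],[0.015,0,0,0,0],[0.015,0,0,0,0],[0.015,0,0,0,0],[0.015,0,0,0,0],[0.015,0,0,0,0]]' 30 >/dev/null;python3 plan.py 639 206 200
```

```text
t 11.1 tcp [638.9 205.9  83.8] yaw -17.1 tilt [ 0.015 -0.015] F [ 0.8 -0.4  0.7] M [0.05 0.06 0.02] open 21.4 j7 -0.81
3 [[0.09, -0.0, 0.001, -0.039, 0.0], [0.09, -0.0, 0.001, -0.039, 0.0], [0.09, -0.0, 0.001, -0.039, 0.0]]
```

```bash
python3 -m handwheel '[[0.015,0,0,-0.008,0],[0.015,0,0,-0.012,0],[0.015,0,0,-0.018,0],[0.015,0,0,-0.025,0],[0.015,0,0,-0.025,0],[0.015,0,0,-0.02,0],[0.015,0,0,-0.02,0],[0.015,0,0,-0.01,0]]' 30 >/dev/null;python3 plan.py 587.6 -250.3 215 - 35 0.015
```

```text
t 11.9 tcp [633.1 206.2 224.8] yaw -17.0 tilt [ 0.003 -0.02 ] F [ 0.4 -0.  -3.3] M [ 0.07 -0.11 -0.01] open 21.4 j7 -0.78
14 [[0.015, -0.032, 0.006, 0.001, 0.0], [0.015, -0.032, 0.006, 0.001, 0.0], [0.015, -0.032, 0.006, 0.001, 0.0], [0.015, -0.032, 0.006, 0.001, 0.0], [0.015, -0.032, 0.006, 0.001, 0.0], [0.015, -0.032, 0.006, 0.001, 0.0], [0.015, -0.032, 0.006, 0.001, 0.0], [0.015, -0.032, 0.006, 0.001, 0.0], [0.015, -0.032, 0.006, 0.001, 0.0], [0.015, -0.032, 0.006, 0.001, 0.0], [0.015, -0.032, 0.006, 0.001, 0.0], [0.015, -0.032, 0.006, 0.001, 0.0], [0.015, -0.032, 0.006, 0.001, 0.0], [0.015, -0.032, 0.006, 0.001, 0.0]]
```

```bash
python3 -m handwheel '[[0.015,-0.012,0.001,0,0],[0.015,-0.022,0.002,0,0],[0.015,-0.03,0.003,0,0],[0.015,-0.03,0.003,0,0],[0.015,-0.03,0.003,0,0],[0.015,-0.03,0.003,0,0],[0.015,-0.03,0.003,0,0],[0.015,-0.03,0.003,0,0],[0.015,-0.03,0.003,0,0],[0.015,-0.03,0.003,0,0]]' >/dev/null;python3 plan.py 587.6 -250.3 215 - 30 0.015
```

```text
t 12.9 tcp [567.  -77.2 221.7] yaw -16.7 tilt [-0.017 -0.023] F [ 1.8 -0.3 -3.9] M [ 0.02 -0.14 -0.02] open 21.7 j7 -0.34
6 [[0.015, -0.027, 0.012, 0.002, 0.0], [0.015, -0.027, 0.012, 0.002, 0.0], [0.015, -0.027, 0.012, 0.002, 0.0], [0.015, -0.027, 0.012, 0.002, 0.0], [0.015, -0.027, 0.012, 0.002, 0.0], [0.015, -0.027, 0.012, 0.002, 0.0]]
```

```bash
python3 -m handwheel '[[0.015,-0.027,0.01,0,0],[0.015,-0.027,0.01,0,0],[0.015,-0.025,0.01,0,0],[0.015,-0.022,0.01,0,0],[0.015,-0.016,0.008,0,0],[0.015,-0.01,0.006,0,0],[0.015,-0.005,0.003,0,0],[0.015,0,0,0,0]]' >/dev/null;python3 plan.py 587.6 -250.3 185 - 30 0.015
```

```text
t 13.7 tcp [ 570.6 -238.1  217.3] yaw -17.5 tilt [-0.038 -0.026] F [-0.5  0.8 -3.8] M [ 0.02 -0.11  0.01] open 21.4 j7 -0.09
2 [[0.015, -0.003, 0.01, 0.016, 0.0], [0.015, -0.003, 0.01, 0.016, 0.0]]
```

```bash
python3 -m handwheel '[[0.015,-0.003,0.01,0.008,0],[0.015,-0.002,0.006,0.012,0],[0.015,0,0,0.008,0],[0.015,0,0,0,0]]' >/dev/null;python3 plan.py 587.6 -250.3 185 - 30 0.015
cat > lids.py <<'E'
from fit import *
def look(zc,c=(588,-250),crop=None):
    o=[]
    for n in ("top","side"):
        im=get_image(n); P=cloud(im); X,Y,Z=P[...,0],P[...,1],P[...,2]; F=im["frame"].astype(int)
        teal=(F[...,1]-F[...,0]>25)&(F[...,2]-F[...,0]>20)&(np.hypot(X-c[0],Y-c[1])<105)&(abs(Z-zc)<16)
        q=P[teal]; A=np.c_[q[:,:2]-c,np.ones(len(q))]; w=np.ones(len(q),bool)
        for _ in range(6):
            k=np.linalg.lstsq(A[w],q[w,2],rcond=None)[0]; w=abs(A@k-q[:,2])<3
        q=q[w]; off=np.array([2.3,-.3]) if n=="top" else np.array([-2.3,.3])
        h=cv2.convexHull(q[:,:2].astype(np.float32))[:,0]; 
        from scipy.optimize import least_squares
        # fit known-radius circle to hull points on visible edge
        r=least_squares(lambda p:np.hypot(h[:,0]-p[0],h[:,1]-p[1])-82,h.mean(0),loss="soft_l1",f_scale=1.5).x
        print(n,len(q),"plane z@c",np.round(k[2],1),"slope",np.round(k[:2],3),"circle",np.round(r-off,1),"encl",np.round(cv2.minEnclosingCircle(h)[0]-off,1),round(cv2.minEnclosingCircle(h)[1],1))
        if crop:
            rr,cc=map(int,proj(im,[c[0],c[1],zc])); o.append(cv2.resize(im["frame"][rr-45:rr+45,cc-56:cc+56,::-1],(398,320),interpolation=cv2.INTER_CUBIC))
    if crop: cv2.imwrite("pics/"+crop,np.hstack(o))
E
python3 -c "
from lids import *
look(140,crop='l1.png')"
```

```text
t 14.1 tcp [ 585.3 -244.   185.7] yaw -17.2 tilt [-0.039 -0.022] F [-0.  -0.2 -4.4] M [ 0.02 -0.1  -0.02] open 21.7 j7 -0.09
1 [[0.015, -0.005, 0.004, 0.001, 0.0]]
top 750 plane z@c 140.5 slope [-0.041 -0.009] circle [ 583.  -245.5] encl [ 582.9 -236.8] 78.5
side 700 plane z@c 140.5 slope [-0.047 -0.01 ] circle [ 583.  -243.1] encl [ 583.5 -240.8] 84.2
```

View pics/l1.png

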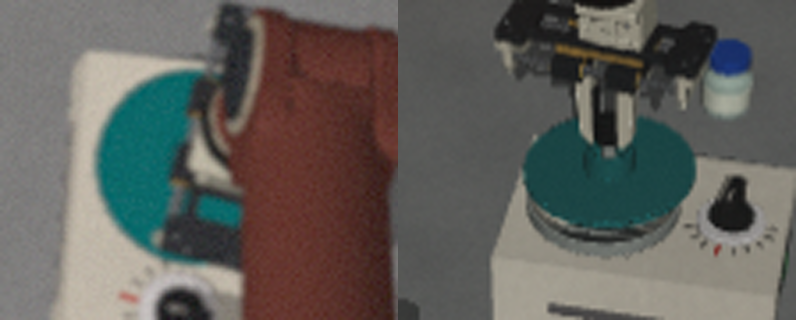

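```bash
python3 -m handwheel '[[0.015,0.015,0,-0.01,0],[0.015,0.03,0,-0.01,0],[0.015,0.04,0,0,0],[0.015,0.04,0,0,0],[0.015,0.02,0,0,0],[0.015,0.01,0,0,0]]' >/dev/null;python3 plan.py; python3 -m handwheel '[[0.015,0,0,0,0],[0.015,0,0,0,0],[0.015,0,0,0,0]]' >/dev/null;python3 plan.py  592 -250 190 - 10 0.015
```

```text
t 14.8 tcp [636.5 -86.6 209.5] yaw -17.3 tilt [-0.027 -0.022] F [ 0.2  0.3 -3.2] M [ 0.01 -0.09 -0.  ] open 21.6 j7 -0.33
t 15.1 tcp [637.  -84.6 211.6] yaw -17.1 tilt [-0.024 -0.022] F [-0.1 -0.2 -5.4] M [-0.05 -0.13 -0.02] open 21.5 j7 -0.33
18 [[0.015, -0.009, 0.0, 0.001, 0.0], [0.015, -0.009, 0.0, 0.001, 0.0], [0.015, -0.009, 0.0, 0.001, 0.0], [0.015, -0.009, 0.0, 0.001, 0.0], [0.015, -0.009, 0.0, 0.001, 0.0], [0.015, -0.009, 0.0, 0.001, 0.0], [0.015, -0.009, 0.0, 0.001, 0.0], [0.015, -0.009, 0.0, 0.001, 0.0], [0.015, -0.009, 0.0, 0.001, 0.0], [0.015, -0.009, 0.0, 0.001, 0.0], [0.015, -0.009, 0.0, 0.001, 0.0], [0.015, -0.009, 0.0, 0.001, 0.0], [0.015, -0.009, 0.0, 0.001, 0.0], [0.015, -0.009, 0.0, 0.001, 0.0], [0.015, -0.009, 0.0, 0.001, 0.0], [0.015, -0.009, 0.0, 0.001, 0.0], [0.015, -0.009, 0.0, 0.001, 0.0], [0.015, -0.009, 0.0, 0.001, 0.0]]
```

```bash
python3 -m handwheel '[[0.015,-0.01,0,0,0],[0.015,-0.01,0,0,0],[0.015,-0.01,0,0,0],[0.015,-0.01,0,0,0],[0.015,-0.01,0,0,0],[0.015,-0.01,0,0,0],[0.015,-0.01,0,0,0],[0.015,-0.01,0,0,0],[0.015,-0.01,0,0,0],[0.015,-0.01,0,0,0]]' >/dev/null;python3 plan.py 590.5 -250 195 - 20 0.015
```

```text
t 16.1 tcp [ 602.3 -195.6  214.7] yaw -17.7 tilt [-0.026 -0.026] F [ 0.3  1.2 -3.3] M [-0.01 -0.11  0.03] open 21.5 j7 -0.17
3 [[0.015, -0.018, 0.002, 0.007, 0.0], [0.015, -0.018, 0.002, 0.007, 0.0], [0.015, -0.018, 0.002, 0.007, 0.0]]
```

```bash
python3 -m handwheel '[[0.015,0.02,-0.008,0,0],[0.015,0.035,-0.011,0,0],[0.015,0.043,-0.013,0,0],[0.015,0.043,-0.013,0,0],[0.015,0.043,-0.013,0,0],[0.015,0.03,-0.009,0,0],[0.015,0.015,-0.005,0,0],[0.015,0,0,0,0],[0.015,0,0,0,0]]' >/dev/null;python3 plan.py; python3 -m handwheel '[[0.015,-0.01,0.002,0,0],[0.015,-0.01,0.002,0,0],[0.015,-0.01,0.002,0,0],[0.015,-0.01,0.002,0,0],[0.015,-0.01,0.002,0,0],[0.015,-0.01,0.002,0,0],[0.015,-0.01,0.002,0,0],[0.015,-0.01,0.002,0,0],[0.015,-0.01,0.002,0,0],[0.015,-0.01,0.002,0,0]]' >/dev/null;python3 plan.py 590.5 -250 195 - 20 0.015
```

```text
t 17.0 tcp [605.1  40.4 206.7] yaw -18.4 tilt [-0.025 -0.032] F [ 0.2 -1.1 -4.1] M [-0.03 -0.07  0.01] open 21.1 j7 -0.57
t 18.0 tcp [590.1 -81.  211.3] yaw -19.3 tilt [-0.025 -0.039] F [-0.7  0.9 -3.5] M [ 0.07 -0.13  0.01] open 21.6 j7 -0.39
9 [[0.015, -0.018, 0.006, 0.003, 0.0], [0.015, -0.018, 0.006, 0.003, 0.0], [0.015, -0.018, 0.006, 0.003, 0.0], [0.015, -0.018, 0.006, 0.003, 0.0], [0.015, -0.018, 0.006, 0.003, 0.0], [0.015, -0.018, 0.006, 0.003, 0.0], [0.015, -0.018, 0.006, 0.003, 0.0], [0.015, -0.018, 0.006, 0.003, 0.0], [0.015, -0.018, 0.006, 0.003, 0.0]]
```

```bash
python3 -m handwheel '[[0.015,-0.018,0.004,0,-0.2],[0.015,-0.018,0.004,0,-0.2],[0.015,-0.018,0.004,0,-0.2],[0.015,-0.018,0.004,0,-0.2],[0.015,-0.018,0.004,0,-0.2],[0.015,-0.018,0.004,0,-0.2],[0.015,-0.01,0.002,0,-0.2],[0.015,-0.005,0,0,0],[0.015,0,0,0,0]]' >/dev/null;python3 plan.py 590 -249 185 - 20 0.015
```

```text
t 18.9 tcp [ 573.9 -213.8  216.5] yaw -17.7 tilt [-0.026 -0.038] F [-0.6 -0.4 -3.4] M [ 0.08 -0.09 -0.01] open 21.5 j7 -0.14
3 [[0.015, -0.009, 0.009, 0.011, 0.0], [0.015, -0.009, 0.009, 0.011, 0.0], [0.015, -0.009, 0.009, 0.011, 0.0]]
```

```bash
python3 -m handwheel '[[0.015,-0.009,0.009,0.01,0],[0.015,-0.009,0.009,0.01,0],[0.015,-0.007,0.006,0.008,0],[0.015,0,0,0,0],[0.015,0,0,0,0]]' >/dev/null;python3 plan.py 590 -249 185 - 20 0.015
python3 -c "
from lids import *
look(140)"
```

```text
t 19.4 tcp [ 590.8 -245.2  185.3] yaw -17.5 tilt [-0.027 -0.035] F [ 0.6  0.1 -3.2] M [ 0.01 -0.11  0.02] open 21.3 j7 -0.1
1 [[0.015, -0.004, 0.0, 0.0, 0.0]]
top 689 plane z@c 140.3 slope [-0.03  -0.025] circle [ 588.6 -250.6] encl [ 590.  -241.6] 80.0
side 711 plane z@c 139.7 slope [-0.037 -0.028] circle [ 587.2 -247.4] encl [ 585.7 -247. ] 84.0
```

```bash
python3 -m handwheel '[[0.015,-0.003,0,0.005,0],[0.015,0,0,0.008,0],[0.015,0,0,0.005,0],[0.015,0,0,0.004,0],[0.015,0,0,0,0]]' >/dev/null;python3 plan.py 590 -249 160 - 20 0.015
```

```text
t 20.0 tcp [ 589.1 -247.7  162.8] yaw -17.4 tilt [-0.026 -0.035] F [-0.9 -0.4 -3.5] M [ 0.1  -0.06 -0.04] open 21.3 j7 -0.1
1 [[0.015, -0.001, 0.001, 0.003, 0.0]]
```

```bash
python3 -m handwheel '[[0.015,-0.001,0,0.003,0],[0.015,0,0,0.002,0],[0.015,0,0,0.001,0]]' >/dev/null;python3 plan.py; python3 -m handwheel '[[0.015,0,0,0.002,0],[0.015,0,0,0.001,0]]' >/dev/null;python3 plan.py
```

```text
t 20.3 tcp [ 589.  -248.8  156.7] yaw -17.3 tilt [-0.025 -0.035] F [ 0.2 -0.4 -3.7] M [ 0.06 -0.11 -0.  ] open 21.7 j7 -0.1
t 20.5 tcp [ 588.9 -249.8  155.3] yaw -17.4 tilt [-0.024 -0.037] F [-1.5 -0.1  0.2] M [0.27 0.15 0.06] open 21.4 j7 -0.1
```

```bash
python3 -m handwheel '[[0.015,0,0,0.001,0],[0.015,0,0,0.001,0],[0.015,0,0,0.001,0]]' >/dev/null;python3 plan.py; python3 -m handwheel '[[0.015,0,0,0.001,0],[0.015,0,0,0.001,0],[0.015,0,0,0.001,0]]' >/dev/null;python3 plan.py
python3 -c "
from lids import *
look(107)"
```

```text
t 20.8 tcp [ 589.2 -250.4  154.6] yaw -17.4 tilt [-0.022 -0.038] F [-3.  -0.3  3.7] M [0.15 0.24 0.02] open 21.6 j7 -0.1
t 21.1 tcp [ 589.2 -251.2  153.7] yaw -17.5 tilt [-0.02 -0.04] F [-5.2  0.7  9.2] M [ 0.4   0.68 -0.04] open 21.2 j7 -0.1
top 638 plane z@c 109.1 slope [-0.009 -0.007] circle [ 586.4 -255.3] encl [ 594.4 -231.7] 77.2
side 689 plane z@c 108.6 slope [-0.003  0.003] circle [ 587.9 -251.8] encl [ 587.9 -251.4] 82.4
```

```bash
python3 -m handwheel '[[0.015,0,0,-0.001,0],[0.015,0,0,0,0],[0.024,0,0,0,0],[0.03,0,0,0,0],[0.045,0,0,0,0],[0.07,0,0,0,0],[0.08,0,0,0,0],[0.08,0,0,0,0]]' >/dev/null;python3 plan.py 588 -251 128
python3 -c "
from lids import *
look(107)"
```

```text
t 22.0 tcp [ 591.7 -250.3  153.1] yaw -17.4 tilt [-0.016 -0.039] F [-0.8  0.7 -0.3] M [-0.03 -0.1   0.01] open 57.2 j7 -0.1
1 [[0.09, -0.001, -0.003, 0.025, 0.0]]
top 565 plane z@c 109.0 slope [ 0.    -0.012] circle [ 587.1 -256.1] encl [ 591.4 -237.8] 77.3
side 640 plane z@c 108.7 slope [ 0.004 -0.002] circle [ 588.2 -250.8] encl [ 587.3 -251.5] 83.2
```

```bash
python3 -m handwheel '[[0.08,0,-0.003,0.005,0],[0.08,0,0,0.008,0],[0.08,0,0,0.005,0],[0.08,0,0,0,0],[0.08,0,0,0,0]]' >/dev/null;python3 plan.py 588 -251.5 128
python3 - <<'E'
from h import *
o=[]
for n in ("top","side"):
    im=get_image(n)
    r,c=map(int,proj(im,[588,-251,130])); a=im["frame"][r-40:r+40,c-50:c+50,::-1]
    o.append(cv2.resize(a,(400,320),interpolation=cv2.INTER_CUBIC))
cv2.imwrite("pics/m.png",np.hstack(o))
E
```

```text
t 22.6 tcp [ 587.7 -250.   132.9] yaw -17.4 tilt [-0.017 -0.039] F [0.1 0.1 0.1] M [ 0.02 -0.14 -0.06] open 80.3 j7 -0.11
1 [[0.09, -0.001, 0.001, 0.005, 0.0]]
```

View pics/m.png

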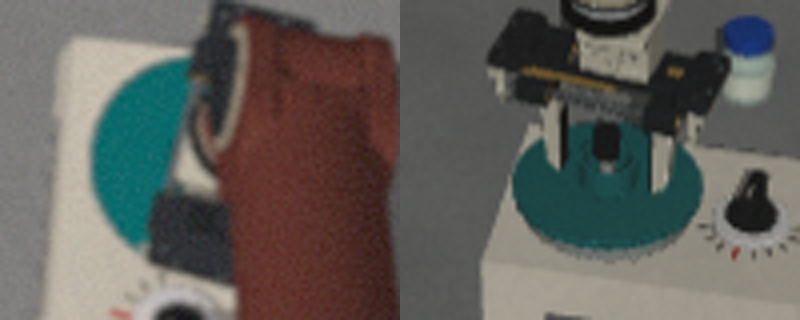

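```bash
python3 -m handwheel '[[0.08,-0.001,0,0.004,0],[0.065,0,0,0.001,0],[0.055,0,0,0,0]]' 6 >/dev/null;python3 plan.py; python3 -m handwheel '[[0.04,0,0,0,0],[0.04,0,0,0,0],[0.04,0,0,0,0],[0.04,0,0,0,0]]' 6 >/dev/null;python3 plan.py
```

```text
t 23.0 tcp [ 587.7 -251.5  128.2] yaw -17.4 tilt [-0.016 -0.039] F [-0.5 -0.4  0.2] M [ 0.05 -0.07 -0.  ] open 68.2 j7 -0.11
t 23.4 tcp [ 588.  -251.5  128.4] yaw -17.4 tilt [-0.015 -0.039] F [-0.5 -0.3  0.3] M [ 0.04 -0.09  0.02] open 49.9 j7 -0.11
```

```bash
python3 -m handwheel '[[0.04,0,0,0,0],[0.04,0,0,0,0],[0.04,0,0,0,0],[0.04,0,0,-0.003,0],[0.04,0,0,-0.004,0],[0.04,0,0,-0.005,0],[0.04,-0.001,0,-0.006,0]]' 25 >/dev/null;python3 plan.py 588 -251.5 228 - 10 0.04
```

```text
t 24.1 tcp [ 586.6 -251.   146. ] yaw -17.4 tilt [-0.02  -0.038] F [ 0.6 -0.1 -1.7] M [ 0.06 -0.06  0.04] open 49.1 j7 -0.1
9 [[0.04, -0.0, 0.0, -0.009, 0.0], [0.04, -0.0, 0.0, -0.009, 0.0], [0.04, -0.0, 0.0, -0.009, 0.0], [0.04, -0.0, 0.0, -0.009, 0.0], [0.04, -0.0, 0.0, -0.009, 0.0], [0.04, -0.0, 0.0, -0.009, 0.0], [0.04, -0.0, 0.0, -0.009, 0.0], [0.04, -0.0, 0.0, -0.009, 0.0], [0.04, -0.0, 0.0, -0.009, 0.0]]
```

Force shows 1.7 N, matching the outer lid alone. Continue up.

```bash
python3 -m handwheel '[[0.04,0,0.001,-0.01,0],[0.04,0,0,-0.01,0],[0.04,0,0.001,-0.01,0],[0.04,0,0,-0.01,0]]' >/dev/null;python3 plan.py;  python3 -m handwheel '[[0.04,0,0.001,-0.01,0],[0.04,-0.001,0,-0.008,0],[0.04,0,0,-0.005,0],[0.04,0,0,0,0]]' >/dev/null;python3 plan.py 588 -251.5 228 - 10 0.04
```

```text
t 24.5 tcp [ 589.4 -250.3  189.7] yaw -17.4 tilt [-0.019 -0.038] F [ 0.5 -0.5 -1. ] M [ 0.06 -0.07  0.01] open 49.0 j7 -0.09
t 24.9 tcp [ 591.8 -250.8  217.7] yaw -17.4 tilt [-0.014 -0.039] F [ 0.5  0.4 -1.3] M [ 0.02 -0.11 -0.01] open 48.9 j7 -0.08
2 [[0.04, -0.001, -0.002, -0.005, 0.0], [0.04, -0.001, -0.002, -0.005, 0.0]]
```

```bash
python3 -m handwheel '[[0.04,-0.001,-0.003,-0.006,0],[0.04,0,0,-0.004,0],[0.04,0,0,0,0],[0.04,0,0,0,0]]' >/dev/null;python3 plan.py 588 -251.5 228 - 10 0.04
python3 - <<'E'
from lids import *
look(209,crop='n.png')
for n in ("top","side"):
    im=get_image(n);P=cloud(im);X,Y,Z=P[...,0],P[...,1],P[...,2]
    c=np.array([466.5,-234] if n=="top" else [461.5,-233.5])
    q=P[(np.hypot(X-c[0],Y-c[1])<35)&(Z>118)&(Z<140)]
    if len(q)>20: print(n,"bar",cv2.minAreaRect(q[:,:2].astype(np.float32)))
    f=(np.hypot(X-588,Y+251)<78)&(abs(Z-105)<6); q=P[f]
    if len(q)>30:
        A=np.c_[q[:,:2]-[588,-251],np.ones(len(q))];k=np.linalg.lstsq(A,q[:,2],rcond=None)[0]; print("flange",len(q),k)
    r=outline_of(im,"inner_lid"); 
    for d in r[:1]: print("inner",round(d["p"],2),d["mask"].sum(),np.median(P[d["mask"]],axis=0))
    if n=="side":
        r,c=map(int,proj(im,[560,-251,150])); cv2.imwrite("pics/o.png",cv2.resize(im["frame"][r-60:r+50,c-70:c+70,::-1],(764,600),interpolation=cv2.INTER_CUBIC))
E
```

```text
t 25.3 tcp [ 587.6 -250.4  227.5] yaw -17.4 tilt [-0.017 -0.039] F [ 0.2 -0.8 -1.6] M [ 0.01 -0.14 -0.  ] open 49.4 j7 -0.08
1 [[0.04, -0.001, 0.001, -0.001, 0.0]]
top 756 plane z@c 207.2 slope [-0.001  0.007] circle [ 585.8 -252.4] encl [ 593.1 -227.2] 76.2
side 672 plane z@c 207.5 slope [0.003 0.02 ] circle [ 585.9 -250.2] encl [ 587.1 -251.3] 84.1
top bar ((466.9795227050781, -232.4832000732422), (39.90713882446289, 13.835633277893066), 72.22624206542969)
flange 152 [-9.97060831e-03  3.23042093e-02  1.02632718e+02]
inner 0.55 111 [ 581.19350783 -184.38299035  105.23881718]
side bar ((462.0858459472656, -232.55191040039062), (43.88038635253906, 13.91275691986084), 73.0238265991211)
flange 835 [-9.75295372e-04  2.40607117e-03  1.04525430e+02]
inner 0.82 905 [ 584.73972519 -238.50569202  104.5687521 ]
```

View pics/o.png

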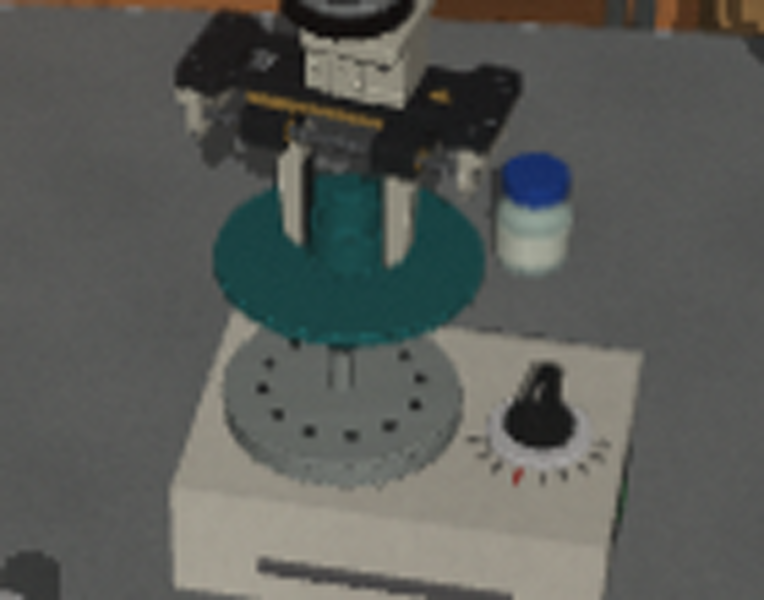

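```bash
python3 -c "
from cell import *
print(finish_job())"
```

```text
the job is handed in; nothing more can be done
None
```

The job is handed in, with every step done in the order asked. It took about 25 s of the 64 s allowed.

- **Dial:** I turned it clockwise about 76°. The bar's axis reads 72.2° in the top camera and 73.0° in the side camera. The red mark measured 72.5°, from the top camera only, because the side camera's colour test missed it. I did not read the white line itself after the turn. Its direction follows from the starting picture and the turn made.
- **Placing the lids:** I carried both lids by the knob, pressed them onto the rim with about 13 N and let go.
- **Inner lid:** After the outer lid came off, the side camera puts the inner lid's top at 104.5 mm (nominal 105) with a slope of about 0.002, so it is seated flat. The top camera's plane fit gave a slope of about 0.03, but most of the lid was hidden by the outer lid, so I gave it little weight.
- **Outer lid:** It is held by the collar about 99 mm up, centred over the well to within about 2 mm. The wrist carries 1.6 N, which matches the outer lid alone. The cameras give slopes of 0.007 and 0.02, so it is level to about 1°.
- **Tool tilt:** The tool drifted to about 2.4° of tilt, and I could not correct it with the moves available. The lid stayed level because I gripped it while it was seated.
- **Bystanders:** I never approached the flask, jar or bowl. I did not measure them again at the end.

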